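# Put the sinker mould away in the push-latch tackle drawer

### The arm

A 7-joint arm with a two-finger parallel gripper is mounted at the origin on the work surface. World frame = base frame: x ahead of the robot, y to its left, z up, the work surface at z = 0. Lengths are in mm, angles in rad, forces in N, time in s.
With the tool pointing down it reaches from about 400 to 875 mm from the base axis. Payload 4.4 kg.
Tool frame: the origin (TCP) lies at the very end of the fingers, on their centre line; the grasp point (between the pads) lies 19 mm behind it; z points along the fingers, x is the direction in which the jaws open and shut, and the axes are right-handed (so a half turn about z gives the same grasp; the last joint's range is limited). The gripper opens to 85 mm and grips with 20 to 120 N. Pads are 22 mm wide; open, the fingers measure 114 mm over their backs; the gripper's body (76 mm by 85 mm) begins 54 mm behind the grasp point. The pads swing forward as they close: fully open they stand 13 mm farther back than shut.
Start: joints at [-1.403, 0.628, 0.038, 1.517, -0.027, 0.996, -0.02], TCP at [150.564, 632.336, 231.313] pointing down, gripper open.
Joint ranges: [-3.06, 3.06], [-0.37, 2.12], [-1.25, 1.32], [0.18, 2.47], [-1.1, 4.24], [0.23, 1.98], [-2.94, 2.94]. Speed limits (rad/s): [2.57, 2.57, 3.14, 3.14, 3.14, 3.14, 3.14].

### API

Orientations are given as [roll, pitch, yaw] about the fixed x, y, z axes, in that order (R = Rz(yaw) Ry(pitch) Rx(roll)).
In Python, from cell import ctrl, get_image, job, models gives the robot as it stands.
- The arm moves only by the tool move_arm, never from a script. Its argument "moves" is a list that holds one entry, the list of rows, each a list of 6 numbers: the shift along the tool's x, y, z in m, then the turn, a rotation vector about the tool's x, y, z in rad. A call has 1 to 20 rows; each row is the pose to reach, as a shift and turn from the pose commanded when the call began, along the tool's axes at that moment; what a row does not reach only later rows make up. A row lasts 1/8 s, in which the tool goes at most 62.5 mm and 10.7 degrees, less where a joint would pass 70% of its speed; a pose out of reach is approached as far as the arm can. A call with a gripper value outside its range is refused whole. "jaw" is the opening, from 0 (shut) to 1 (fully open), set as the call begins (left out, the last holds). The fingers move at their own pace and stop on an object; the grip force is fixed at half the most. Time passes only in rows, so rows that repeat a pose let the fingers close. It gives the time, the measured TCP pose, the force and the opening at its end, in the units of the state.
- ctrl.read_state(): the state, without advancing time (a new reading comes with each control period).
- get_image(name): name is "side" or "top" or "wrist"; returns a dict with "color" (384x512x3 uint8, blue, green, red), "fov_y" (degrees; the focal length in pixels is half the picture's height over the tangent of half this angle, whatever the lens; pixels are square), "cx", "cy" (the principal point, pixels), "origin" and "orientation" of the camera in the world; the wrist camera has in their place "hand_eye" (4x4, takes a point from camera to tool coordinates, whose origin is the TCP and whose axes are the tool frame's). Camera axes: x right, y up, looking along -z (the intrinsics and any distortion apply to the point x, -y, -z); pixel columns grow to the right and rows downward; lengths in mm; the calibration is good to about 2 mm. A picture is of the moment at which its call begins: read the wrist's pose just before it. There is no depth.
- job.finish_job(): hands the job in, once; it reports no verdict.
Trained networks look in the newest picture that a camera, given by its name, has taken for a name from the list of things; names that differ only in an ending like _2 or _b are one class to them, and where a whole thing is asked for, a point or a joint stands for the part that bears it (a point fixed in the world has none). Each returns a list of dicts, best first, with "score" (0 to 1); they miss things now and then, are a little off and sometimes report something else, mostly with a low value. They report only what shows in the picture. A call takes as long as a camera call. They do not tell look-alikes from the thing itself.
- models.cut_out(camera, thing): "pixels" (384x512 bool, what is visible of it) and "uv" ([column, row] in pixels, amid what is visible of it).
- models.place_of(camera, thing): "uv" ([column, row] in pixels: a listed point, or the origin of a listed thing).
The state is a dict: "clock": time; "qpos": joint angles; "qd": joint speeds; "tau": joint torques, N m; "eef_pos": TCP position; "tool_rot": TCP orientation; "force": force on the tool from outside, world axes, zero at the start; "torque": the same for the moment, N m; "width": finger opening in mm.
Only numpy, scipy, OpenCV 4.12 (cv2) and the standard library are available. Lean on these libraries where they do the work, as an engineer would, in place of code of your own. Each camera call takes 0.05 s, during which the arm holds its last target.

### The job

Put the galvanized sinker mould away in the small tin drawer: press the latch plunger on top of the cabinet gently down until the drawer lets go, and let the drawer spring right out by itself without touching it. Set the mould down flat in the drawer without dropping it, then gently push the drawer shut until its latch holds it. Leave the other tackle where it stands.

Things in the scene. Friction and masses are not known exactly. Their poses are not given: they have to be found in the camera images.
- cabinet: Fixed tin drawer cabinet, 180 deep (x) x 140 wide (y) x 65 mm high; origin at the centre of its underside, on the work surface. Its open front is the plane x = -90 mm of its frame and faces -x (towards the robot, give or take its yaw).
- drawer: Tin drawer sliding along the cabinet's -x. Origin: middle of its compartment's floor, axes as the cabinet's; in the cabinet frame at x -47, z 10 mm when shut, x -147 when fully out (stop). Compartment open on top, clear of the cabinet when out, 94 (x) x 122 (y) mm inside; side and rear walls 35 mm high, 3 thick; front panel 8 thick, 132 wide, z -4 to +48. Must not be loaded over 25 N.
- plunger: Brass latch plunger on the cabinet's top. Origin on its axis at the level of the cabinet's top, x -30, y 0, z 65 mm in the cabinet frame; it moves straight down when pressed (up to 20 mm) and springs back. Must not be loaded over 25 N.
- mould_center (a point): Centre (half-way up) of the sinker mould: a plain galvanized steel block 60 (its x) x 36 (its y) x 26 mm high (z), 0.25 to 0.4 kg, with a parting line and two dark pour holes on top, lying flat on the work surface.
- spool: Bystander: wooden reel spool, 64 mm in diameter, 42 mm high, standing on end; origin at the centre of its underside.
- float: Bystander: float with a rounded cork body 38 mm in diameter, 66 mm high with its stem, standing upright; origin at the centre of its underside.
- lure_a: Bystander: flat brass spinner lure, about 60 x 16 x 4 mm, lying; origin at its middle, on the underside.
- lure_b: Bystander: a second flat brass spinner lure of the same shape, off to the left; origin at its middle, on the underside.
- mould: The same sinker mould; origin at the centre of its underside, 13 mm below its centre, same axes.
- drawer_front (a point): Middle of the drawer's plain outer front face (no handle), x -55, z +22 mm in the drawer frame. A spring always pushes the drawer out (5.4 N shut, 1.8 N out; it pops in 0.5 to 1 s). It latches only if pushed at least 2 mm past its shut place (solid stop 5 mm past), then springs back to shut and stays. Pushing it home takes up to 8 to 12 N, most of it 20 to 10 mm before shut.
- plunger_top (a point): Middle of the plunger's flat round head (25 mm diameter), 26 mm above the cabinet's top at rest. Hidden play of 1 to 12 mm, new each time: over it 1.6 to 3 N; then the force steps up by about 3 N at the latch tongue, the drawer lets go 4 to 6 mm farther at 7 to 11 N in all, and 6.5 mm after the step is a solid stop. A fixed depth is too little or overloads it.
Not all that is in view belongs to the job. Of the things shaped like the cabinet, the aluminium one is meant. Leave any turquoise look-alike of the mould alone.

How it is judged (in metres and radians):
On the way, in this order (a step that is already met when the one before it is completed fails the run):
1. the drawer has sprung right out (at least 95 mm) (x of drawer in the frame of cabinet below -0.142 m), for 0.1 s.
2. the mould lies flat on the floor of the open drawer, let go (x of mould_center in the frame of drawer between -0.047 and 0.047 m and y of mould_center in the frame of drawer between -0.061 and 0.061 m and z of mould_center in the frame of drawer between 0.008 and 0.018 m and angle between mould_center's own z axis and vertical below 0.15 rad and x of drawer in the frame of cabinet below -0.107 m and not (contact force between any of the fingers, the arm and mould above 0.1 N)), for 0.2 s.
At the end, for the whole second after the job is handed in: The drawer is shut and held by its latch (within 3 mm of its shut position, at rest), with the mould lying flat on its floor (within 9 degrees) (x of mould_center in the frame of drawer between -0.047 and 0.047 m and y of mould_center in the frame of drawer between -0.061 and 0.061 m and z of mould_center in the frame of drawer between 0.008 and 0.018 m and angle between mould_center's own z axis and vertical below 0.15 rad and x of drawer in the frame of cabinet between -0.05 and -0.044 m and linear speed of drawer below 0.01 m/s); the robot touches nothing.
It fails at once if the plunger is pressed with more than 25 N (contact force between any of the fingers, the arm and plunger above 25 N).
It fails at once if the drawer is pushed with more than 25 N (contact force between any of the fingers, the arm and drawer above 25 N).
It fails at once if the robot touches the drawer (over 1 N) before the mould is brought into it (contact force between any of the fingers, the arm and drawer above 1 N and not (x of mould_center in the frame of drawer between -0.047 and 0.047 m and y of mould_center in the frame of drawer between -0.061 and 0.061 m and z of mould_center in the frame of drawer below 0.06 m)).
It fails at once if the mould is dropped (moves faster than 0.6 m/s while not held) (linear speed of mould above 0.6 m/s and not (contact force between any of the fingers, the arm and mould above 0.1 N)).
It fails at once if the spool, the float or a lure is moved more than 15 mm (distance of any of spool, float, lure_a, lure_b from where it was at the start of the episode above 0.015 m).
It also fails if it takes over 70 s, if anything falls off the work surface, if the arm or the gripper's body presses on something with over 40 N, if the wrist force passes 120 N, or if a joint passes its speed limit or range.

## Working session

There is one attempt and no reset: what is moved stays moved. The work goes in short steps, Python scripts to look and compute and a tool call to move; the robot and the scene stay as the last step left them, time stands still between calls to the robot, and variables do not carry over. Pictures are saved under pics/ and viewed, and the job is handed in when it is done.

Besides the shell and the picture viewer there is one more tool, called after "Call:" by a JSON object that holds its "api" and its "payload". move_arm: Moves the arm, as the interface text tells. Its arguments: {"type":"object","properties":{"moves":{"type":"array","items":{"type":"array","items":{"type":"array","items":{"type":"number"}}}},"jaw":{"type":"number"}},"required":["moves"]}

```bash
ls; mkdir -p pics
python3 - <<'E'
from cell import ctrl,get_image,job,models
import cv2
s=ctrl.read_state();print(s)
for n in ["side","top","wrist"]:
    im=get_image(n);cv2.imwrite(f"pics/{n}0.png",im["color"])
    print(n,{k:v for k,v in im.items() if k!="color"})
    for t in ["cabinet","drawer","plunger","plunger_top","drawer_front","mould","mould_center","spool","float","lure_a"]:
        try: print(t,[(round(d["score"],2),[round(float(x),1) for x in d["uv"]]) for d in models.place_of(n,t)])
        except Exception as e: print(t,e)
E
```

```text
pics
{'clock': 0.0, 'qpos': array([-1.40279225,  0.62935287,  0.03844385,  1.51838274, -0.02704183,
        0.99632124, -0.02000976]), 'qd': array([-0.00043851,  0.00113695, -0.0006172 ,  0.00205695,  0.00130254,
        0.00080253, -0.0010554 ]), 'tau': array([ 3.08803474e-04, -5.63418674e+01,  1.22607194e+00, -1.93452984e+01,
        1.09133471e-02,  1.06163824e-02, -2.03466023e-06]), 'eef_pos': array([150.40457051, 631.69895369, 230.38005341]), 'tool_rot': array([-3.14158528e+00,  1.94661803e-03,  1.33695786e+00]), 'force': array([ 0.5832386 ,  0.01166026, -0.18121872]), 'torque': array([ 0.01132245, -0.04429202, -0.03259604]), 'width': 85.75461977268235}
side {'fov_y': 44.92257192183332, 'cx': 255.30634214297294, 'cy': 195.8060174197371, 'origin': array([475.88212408, 766.73752773, 797.6003974 ]), 'orientation': array([ 0.80218128, -0.02083395, -2.92418351])}
cabinet [(0.58, [213.6, 149.4]), (0.55, [234.0, 214.4])]
drawer [(0.74, [232.5, 149.8])]
plunger [(0.59, [242.1, 199.6]), (0.45, [228.0, 131.4])]
plunger_top [(0.56, [225.2, 125.3]), (0.45, [245.1, 193.2])]
drawer_front [(0.
[... 966 characters left out ...]
, 217.9]), (0.52, [177.4, 197.1])]
float [(0.43, [365.8, 255.7])]
lure_a [(0.64, [384.7, 218.4]), (0.58, [175.5, 194.8]), (0.53, [181.8, 249.1])]
wrist {'fov_y': 68.06372383719719, 'cx': 253.7569651943915, 'cy': 188.9377143229019, 'hand_eye': array([[ 9.99999632e-01,  1.44832294e-05,  8.57546890e-04,
         5.01884086e-01],
       [ 2.44095087e-04, -9.63314831e-01, -2.68373765e-01,
        -6.78841141e+01],
       [ 8.22200718e-04,  2.68373875e-01, -9.63314480e-01,
        -1.43306038e+02],
       [ 0.00000000e+00,  0.00000000e+00,  0.00000000e+00,
         1.00000000e+00]])}
cabinet []
drawer []
plunger []
plunger_top []
drawer_front []
mould []
mould_center []
spool []
float []
lure_a []
```

View pics.

View pics/side0.png

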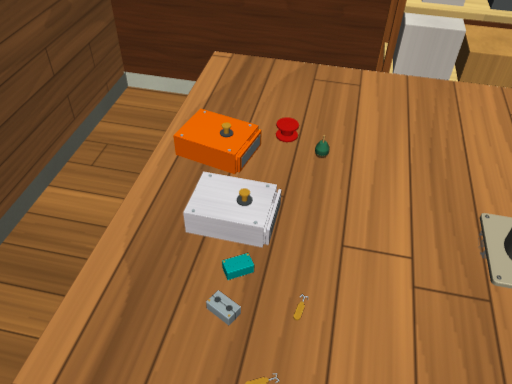

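View pics/top0.png

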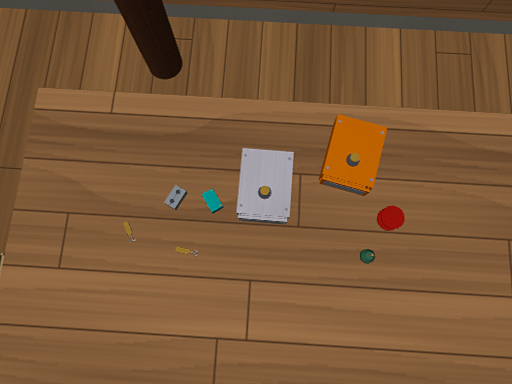

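View pics/wrist0.png

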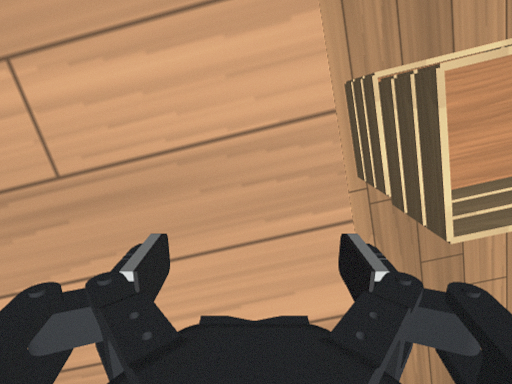

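```bash
cat > h.py <<'E'
from cell import ctrl,get_image,job,models
import numpy as np, cv2
from scipy.spatial.transform import Rotation as R
def cam(im,st=None):
    f=192/np.tan(np.radians(im["fov_y"])/2)
    if "origin" in im:
        o=np.array(im["origin"]);Rm=R.from_euler("xyz",im["orientation"]).as_matrix()
    else:
        T=np.eye(4);T[:3,:3]=R.from_euler("xyz",st["tool_rot"]).as_matrix();T[:3,3]=st["eef_pos"]
        M=T@im["hand_eye"];o=M[:3,3];Rm=M[:3,:3]
    return f,im["cx"],im["cy"],o,Rm
def proj(c,P):
    f,cx,cy,o,Rm=c
    q=(np.atleast_2d(P)-o)@Rm
    return np.c_[cx+f*q[:,0]/-q[:,2],cy-f*q[:,1]/-q[:,2]]
def ray(c,uv,z):
    f,cx,cy,o,Rm=c
    uv=np.atleast_2d(uv)
    d=np.c_[(uv[:,0]-cx)/f,-(uv[:,1]-cy)/f,-np.ones(len(uv))]@Rm.T
    return o+d*((z-o[2])/d[:,2])[:,None]
def obj(pose,pts): # pose x,y,yaw ; pts mm
    c,s=np.cos(pose[2]),np.sin(pose[2])
    p=np.atleast_2d(np.array(pts,float))
    return np.c_[pose[0]+c*p[:,0]-s*p[:,1],pose[1]+s*p[:,0]+c*p[:,1],p[:,2]]
def crop(col,x,y,w,h,k,name):
    cv2.imwrite(name,cv2.resize(col[y:y+h,x:x+w],None,fx=k,fy=k,interpolation=cv2.INTER_CUBIC))
E
python3 - <<'E'
from h import *
im=get_image("top");crop(im["color"],220,130,100,110,5,"pics/topc.png");crop(im["color"],150,170,100,60,7,"pics/topm.png")
c=cam(im)
print("mould",ray(c,[175.6,197],26),"turq",ray(c,[212,200],26),"plunger",ray(c,[264.5,191],91))
im=get_image("side");crop(im["color"],170,160,130,100,6,"pics/sidec.png");crop(im["color"],190,240,100,90,6,"pics/sidem.png")
c=cam(im)
print("mould",ray(c,[223.5,306],26),"turq",ray(c,[238,265],26),"plunger",ray(c,[244.5,192],91))
E
```

```text
mould [[627.39619937 286.40855178  26.        ]] turq [[625.09696728 185.01705527  26.        ]] plunger [[644.06008249  42.12986228  91.        ]]
mould [[626.0581907  295.01373938  26.        ]] turq [[622.71732454 193.56146806  26.        ]] plunger [[644.93888868  43.73270373  91.        ]]
```

View pics/topc.png

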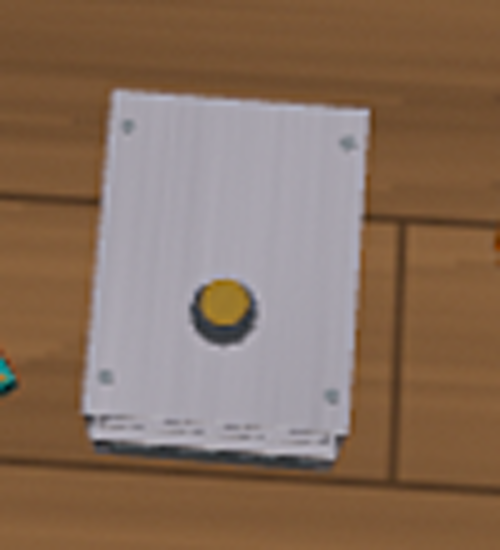

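View pics/sidec.png

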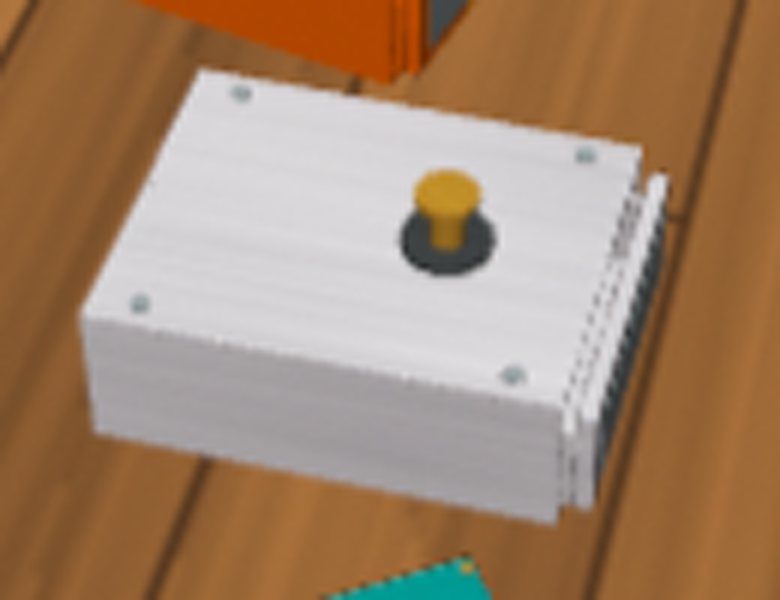

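View pics/topm.png

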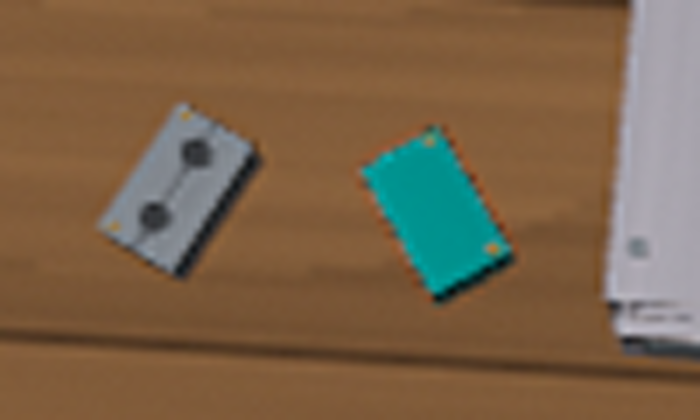

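View pics/sidem.png

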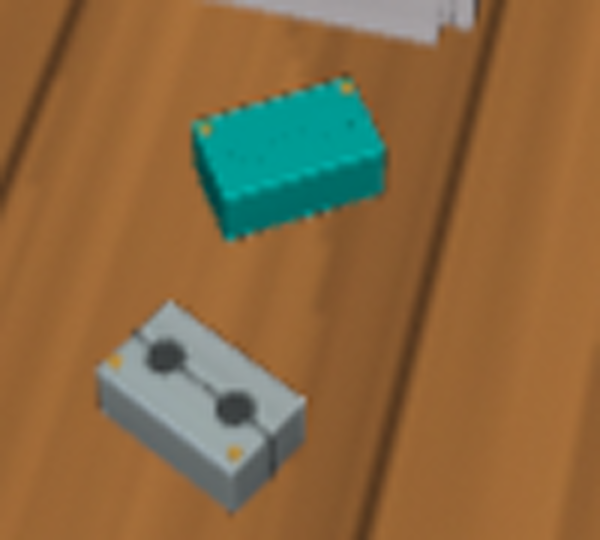

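```bash
cat > fit.py <<'E'
from h import *
from scipy.optimize import least_squares
ct=cam(get_image("top"));cs=cam(get_image("side"))
def fit(lt,ls,x0):
    Pt=[p for p,_ in lt];Ut=np.array([u for _,u in lt]);Ps=[p for p,_ in ls];Us=np.array([u for _,u in ls])
    def r(x):
        o=[]
        if len(lt):o.append((proj(ct,obj(x,Pt))-Ut).ravel())
        if len(ls):o.append((proj(cs,obj(x,Ps))-Us).ravel())
        return np.concatenate(o)
    s=least_squares(r,x0,x_scale=[10,10,.1]);return s.x,np.round(s.fun.reshape(-1,2),1).tolist()
E
python3 - <<'E'
from fit import *
T=lambda x,y,k:None
tc=lambda a,b:[220+a/5-.4,130+b/5-.4]
sc=lambda a,b:[170+a/6-.4,160+b/6-.4]
tm=lambda a,b:[150+a/7-.4,170+b/7-.4]
sm=lambda a,b:[190+a/6-.4,240+b/6-.4]
lt=[((90,70,65),tc(113,90)),((90,-70,65),tc(369,108)),((-90,-70,65),tc(350,435)),((-90,70,65),tc(84,412)),((-30,0,91),tc(225,302))]
ls=[((90,-70,65),sc(200,70)),((-90,-70,65),sc(640,147)),((-90,70,65),sc(562,405)),((90,70,65),sc(82,315)),((-90,70,0),sc(555,523)),((90,70,0),sc(97,433)),((-30,0,91),sc(447,192))]
print("cab")
for a,b in ((lt,ls),(lt,[]),([],ls)): print(*fit(a,b,[670,40,0]))
lt=[((30,18,26),tm(183,103)),((30,-18,26),tm(257,150)),((-30,-18,26),tm(180,270)),((-30,18,26),tm(98,225))]
ls=[((30,-18,26),sm(170,300)),((-30,-18,26),sm(305,402)),((-30,18,26),sm(233,470)),((30,18,26),sm(97,370))]
print("mould")
for a,b in ((lt,ls),(lt,[]),([],ls)): print(*fit(a,b,[625,290,-.5]))
lt=[((30,18,26),tm(362,172)),((30,-18,26),tm(432,128)),((-30,-18,26),tm(510,253)),((-30,18,26),tm(437,297))]
print("turq",*fit(lt,[],[625,190,.5]))
E
```

```text
cab
[ 6.76371480e+02  4.14065038e+01 -1.54572950e-02] [[-0.1, 0.4], [-0.3, 0.5], [-0.3, -0.1], [-0.0, 0.5], [0.0, 0.1], [-0.3, -0.2], [0.1, -0.2], [-0.0, -0.0], [-0.5, -0.3], [0.2, -0.0], [-0.5, -0.1], [-0.0, -0.3]]
[ 6.77179972e+02  4.11083196e+01 -1.74626933e-02] [[0.1, 0.1], [-0.1, 0.3], [-0.2, -0.3], [0.0, 0.2], [0.2, -0.2]]
[ 6.75935186e+02  4.17636926e+01 -1.51241338e-02] [[-0.1, -0.1], [0.2, -0.1], [0.1, 0.1], [-0.4, -0.1], [0.4, 0.1], [-0.4, 0.0], [0.1, -0.1]]
mould
[ 6.28764846e+02  2.89094974e+02 -4.74582817e-01] [[-0.5, -0.1], [-0.3, -0.4], [-1.2, 0.7], [-0.3, 0.6], [-0.0, -0.9], [0.4, -0.9], [-0.2, 0.4], [-0.6, -0.7]]
[ 6.29442433e+02  2.87561602e+02 -4.78522000e-01] [[0.1, -0.3], [0.3, -0.6], [-0.6, 0.5], [0.2, 0.3]]
[ 6.28310521e+02  2.90116991e+02 -4.72203322e-01] [[0.0, -0.4], [0.5, -0.4], [-0.0, 0.9], [-0.5, -0.2]]
turq [6.25340556e+02 1.85702606e+02 6.21981199e-01] [[-0.7, 0.1], [0.5, -0.3], [0.5, -0.2], [-0.3, 0.3]]
```

```bash
cat > mv.py <<'E'
import numpy as np, json, os
from scipy.spatial.transform import Rotation as R
F="cmd.json"
def load():
    if not os.path.exists(F): return np.array([150.564,632.336,231.313]),R.from_euler("xyz",[np.pi,0,1.337])
    d=json.load(open(F));return np.array(d["p"]),R.from_quat(d["q"])
def row(x,y,z,yaw,note=True):
    p,r=load();t=R.from_euler("xyz",[np.pi,0,yaw])
    d=r.inv().apply(np.array([x,y,z])-p)/1000;w=(r.inv()*t).as_rotvec()
    out=[round(float(v),4) for v in np.r_[d,w]];print(out,"rows>=",np.ceil(np.linalg.norm(d)/.0625),np.ceil(np.degrees(np.linalg.norm(w))/10.7));return out
def upd(o):
    p,r=load();o=np.array(o,float)
    p2=p+r.apply(o[:3]*1000);r2=r*R.from_rotvec(o[3:]);json.dump({"p":p2.tolist(),"q":r2.as_quat().tolist()},open(F,"w"));print("cmd",p2.round(1),r2.as_euler("xyz").round(3))
E
python3 -c "
from mv import *
row(646.4,41.9,150,1.555)"
```

```text
[-0.4595, 0.6191, 0.0813, -0.0, 0.0, -0.218] rows>= 13.0 2.0
```

Call:
{"api": "move_arm", "payload": {"moves": [[[-0.46,0.619,0.081,0,0,-0.218],[-0.46,0.619,0.081,0,0,-0.218],[-0.46,0.619,0.081,0,0,-0.218],[-0.46,0.619,0.081,0,0,-0.218],[-0.46,0.619,0.081,0,0,-0.218],[-0.46,0.619,0.081,0,0,-0.218],[-0.46,0.619,0.081,0,0,-0.218],[-0.46,0.619,0.081,0,0,-0.218],[-0.46,0.619,0.081,0,0,-0.218],[-0.46,0.619,0.081,0,0,-0.218],[-0.46,0.619,0.081,0,0,-0.218],[-0.46,0.619,0.081,0,0,-0.218],[-0.46,0.619,0.081,0,0,-0.218],[-0.46,0.619,0.081,0,0,-0.218],[-0.46,0.619,0.081,0,0,-0.218],[-0.46,0.619,0.081,0,0,-0.218]]], "jaw": 0}}

```text
clock: 3.85
eef_pos: [645.4, 43.6, 150.6]
tool_rot: [-3.141, -0.001, 1.558]
force: [-0.4, 0.4, -1.1]
width: -0.2
```

Run:
```python
from mv import *
upd([-0.46, 0.619, 0.081, 0, 0, -0.218])
from h import *
s=ctrl.read_state();print(s["eef_pos"],s["tool_rot"],s["force"])
im=get_image("wrist");cv2.imwrite("pics/w1.png",im["color"])
c=cam(im,s);print(proj(c,obj([676.4,41.4,-.0155],[(-30,0,91),(90,70,65),(-90,70,65),(-90,-70,65)])))
row(646.4,41.9,96,1.555)
print(ctrl.read_state()["eef_pos"])
```

```text
cmd [646.2  41.4 150.3] [3.142 0.    1.555]
[645.3661193   43.64114507 150.57496846] [-3.14115187e+00 -1.04163959e-03  1.55779155e+00] [-0.37208384  0.36709343 -1.08731293]
[[250.91034313 204.78779201]
 [324.63434822 315.54571805]
 [340.4733383  121.7403578 ]
 [161.90188847 121.32644448]]
[0.0005, 0.0002, 0.0543, -0.0, 0.0, -0.0] rows>= 1.0 1.0
[645.55494931  43.36475952 150.65625137]
```

View pics/w1.png

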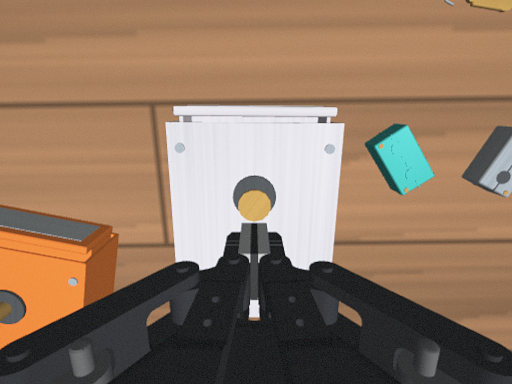

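Call:
{"api": "move_arm", "payload": {"moves": [[[0.0005,0,0.025,0,0,0],[0.0005,0,0.045,0,0,0],[0.0005,0,0.054,0,0,0],[0.0005,0,0.054,0,0,0],[0.0005,0,0.054,0,0,0]]]}}

```text
clock: 4.53
eef_pos: [646.7, 42.2, 97.2]
tool_rot: [3.14, -0.0, 1.555]
force: [0.1, -0.3, 0.2]
width: 0.4
```

Call:
{"api": "move_arm", "payload": {"moves": [[[0,0,0.0015,0,0,0],[0,0,0.003,0,0,0],[0,0,0.003,0,0,0]]]}}

```text
clock: 4.9
eef_pos: [646.1, 41.9, 93.3]
tool_rot: [-3.142, -0.0, 1.555]
force: [0.2, -0.2, 0.1]
width: -0.0
```

Call:
{"api": "move_arm", "payload": {"moves": [[[0,0,0.0015,0,0,0],[0,0,0.0015,0,0,0]]]}}

```text
clock: 5.15
eef_pos: [646.0, 41.9, 91.6]
tool_rot: [-3.141, 0.0, 1.555]
force: [-0.3, -0.5, -0.6]
width: -0.2
```

Call:
{"api": "move_arm", "payload": {"moves": [[[0,0,0.0015,0,0,0],[0,0,0.0015,0,0,0]]]}}

```text
clock: 5.4
eef_pos: [646.2, 41.9, 90.3]
tool_rot: [3.141, -0.0, 1.555]
force: [0.4, 0.5, 1.3]
width: 0.1
```

Call:
{"api": "move_arm", "payload": {"moves": [[[0,0,0.0015,0,0,0],[0,0,0.0015,0,0,0]]]}}

```text
clock: 5.65
eef_pos: [646.2, 41.9, 88.8]
tool_rot: [3.141, -0.0, 1.555]
force: [0.6, -0.6, 1.6]
width: 0.0
```

Call:
{"api": "move_arm", "payload": {"moves": [[[0,0,0.001,0,0,0],[0,0,0.001,0,0,0]]]}}

```text
clock: 5.9
eef_pos: [646.2, 42.0, 87.9]
tool_rot: [3.141, -0.0, 1.555]
force: [-1.0, -1.1, 1.8]
width: -0.1
```

Call:
{"api": "move_arm", "payload": {"moves": [[[0,0,0.001,0,0,0],[0,0,0.001,0,0,0]]]}}

```text
clock: 6.15
eef_pos: [646.3, 42.0, 87.3]
tool_rot: [3.141, -0.0, 1.555]
force: [-1.0, -0.5, 5.5]
width: 0.1
```

Call:
{"api": "move_arm", "payload": {"moves": [[[0,0,0.001,0,0,0],[0,0,0.001,0,0,0]]]}}

```text
clock: 6.4
eef_pos: [646.2, 41.9, 86.4]
tool_rot: [3.141, -0.0, 1.555]
force: [-1.0, -0.1, 7.0]
width: 0.3
```

Call:
{"api": "move_arm", "payload": {"moves": [[[0,0,0.001,0,0,0],[0,0,0.001,0,0,0]]]}}

```text
clock: 6.65
eef_pos: [646.3, 41.9, 85.5]
tool_rot: [3.141, -0.0, 1.555]
force: [-1.0, 0.4, 6.9]
width: 0.2
```

Call:
{"api": "move_arm", "payload": {"moves": [[[0,0,0.001,0,0,0],[0,0,0.001,0,0,0]]]}}

```text
clock: 6.9
eef_pos: [646.3, 41.9, 84.4]
tool_rot: [3.141, -0.0, 1.555]
force: [-0.7, -0.6, 6.4]
width: -0.1
```

Call:
{"api": "move_arm", "payload": {"moves": [[[0,0,0.001,0,0,0],[0,0,0.001,0,0,0]]]}}

```text
clock: 7.15
eef_pos: [646.3, 41.9, 83.2]
tool_rot: [3.141, 0.0, 1.555]
force: [-1.7, -0.0, 4.8]
width: -0.2
```

Run:
```python
from h import *
im=get_image("wrist");cv2.imwrite("pics/w2.png",im["color"]);s=ctrl.read_state();print(s["force"],s["eef_pos"])
```

```text
[-0.7400175  -0.09081121  4.42916475] [646.24453443  41.90942915  83.19801046]
```

View pics/w2.png

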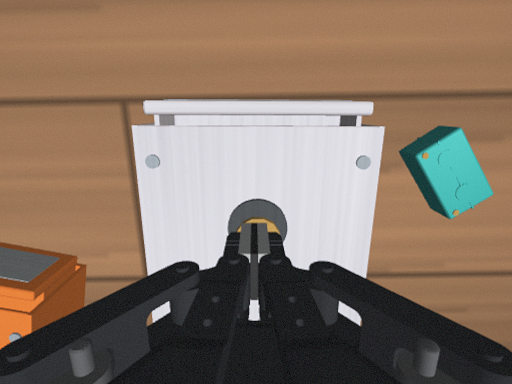

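Run:
```python
from h import *
im=get_image("wrist");cv2.imwrite("pics/w3.png",im["color"]);s=ctrl.read_state();print(s["clock"],s["force"],s["eef_pos"])
```

```text
7.25 [-1.23008723 -0.30857914  4.44889571] [646.25569094  41.95061499  83.13880206]
```

View pics/w3.png

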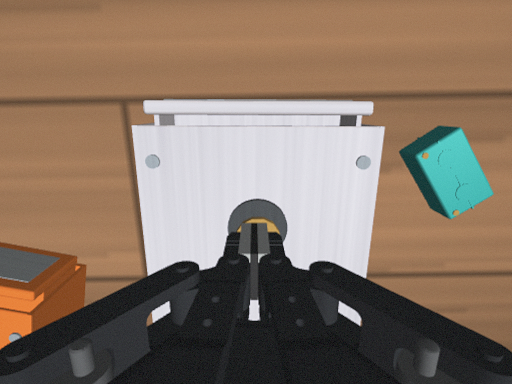

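Call:
{"api": "move_arm", "payload": {"moves": [[[0,0,0.0007,0,0,0],[0,0,0.0007,0,0,0]]]}}

```text
clock: 7.5
eef_pos: [646.3, 41.9, 82.3]
tool_rot: [3.141, -0.0, 1.555]
force: [-2.2, -0.4, 6.3]
width: -0.0
```

Call:
{"api": "move_arm", "payload": {"moves": [[[0,0,0.0007,0,0,0],[0,0,0.0007,0,0,0]]]}}

```text
clock: 7.75
eef_pos: [646.3, 41.9, 81.8]
tool_rot: [3.141, -0.0, 1.555]
force: [-1.4, 0.6, 7.1]
width: -0.0
```

Call:
{"api": "move_arm", "payload": {"moves": [[[0,0,0.0007,0,0,0],[0,0,0.0007,0,0,0]]]}}

```text
clock: 8.0
eef_pos: [646.3, 41.9, 81.3]
tool_rot: [3.141, -0.0, 1.555]
force: [-1.8, 0.0, 8.6]
width: 0.2
```

Run:
```python
from h import *
im=get_image("wrist");cv2.imwrite("pics/w4.png",im["color"]);s=ctrl.read_state();print(s["clock"],s["force"],s["eef_pos"])
```

```text
8.05 [-1.48620243 -0.05098939  9.84585447] [646.28711459  41.91521123  81.31070727]
```

View pics/w4.png

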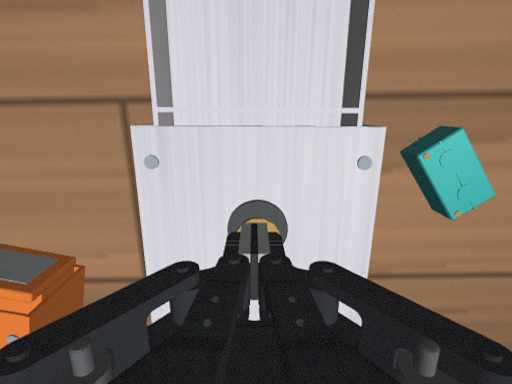

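Run:
```python
from mv import *
upd([.0005,0,.054,0,0,0]);upd([0,0,.0156,0,0,0])
row(628.8,289.1,160,1.096)
```

```text
cmd [646.2  41.9  96.3] [3.142 0.    1.555]
cmd [646.2  41.9  80.7] [3.142 0.    1.555]
[0.2468, -0.0213, -0.0793, 0.0, -0.0, 0.459] rows>= 5.0 3.0
```

Call:
{"api": "move_arm", "payload": {"moves": [[[0,0,-0.04,0,0,0],[0,0,-0.079,0,0,0],[0.05,-0.004,-0.079,0,0,0.1],[0.11,-0.01,-0.079,0,0,0.25],[0.17,-0.015,-0.079,0,0,0.4],[0.22,-0.019,-0.079,0,0,0.459],[0.247,-0.021,-0.079,0,0,0.459],[0.247,-0.021,-0.079,0,0,0.459],[0.247,-0.021,-0.079,0,0,0.459]]], "jaw": 1}}

```text
clock: 9.18
eef_pos: [629.9, 285.7, 159.4]
tool_rot: [3.14, 0.003, 1.093]
force: [-0.9, -0.3, 0.9]
width: 85.2
```

Run:
```python
from mv import *
upd([0.247,-.021,-.079,0,0,.459])
from h import *
s=ctrl.read_state();print(s["clock"],s["eef_pos"],s["tool_rot"],s["force"])
im=get_image("wrist");cv2.imwrite("pics/w5.png",im["color"])
c=cam(im,s);print(proj(c,obj([628.8,289.1,-.475],[(30,18,26),(30,-18,26),(-30,-18,26),(-30,18,26)])))
im=get_image("top");crop(im["color"],150,130,180,170,4,"pics/top2.png")
ct=cam(im);C=[676.4,41.4,-.0155]
for dx in (-147,):
    print((proj(ct,obj(C,[(dx-55,66,58),(dx-55,-66,58),(dx-47,61,45),(dx-47,-61,45),(dx+47,61,45),(dx+47,-61,45)]))-[150,130])*4)
```

```text
cmd [629.1 289.2 159.7] [3.142 0.    1.096]
9.175 [629.87239227 285.68241431 159.38171518] [3.14037948e+00 2.51003506e-03 1.09342498e+00] [-0.86614968 -0.25978794  0.8500374 ]
[[273.89343044 205.94603723]
 [238.85783341 205.99948313]
 [237.82255531 147.48882019]
 [274.91241508 147.40540962]]
[[336.91058546 502.13890125]
 [540.25842585 518.02464909]
 [346.68844552 491.74749432]
 [531.9199044  506.19113247]
 [358.98654616 350.84632883]
 [540.52366215 364.66745037]]
```

View pics/w5.png

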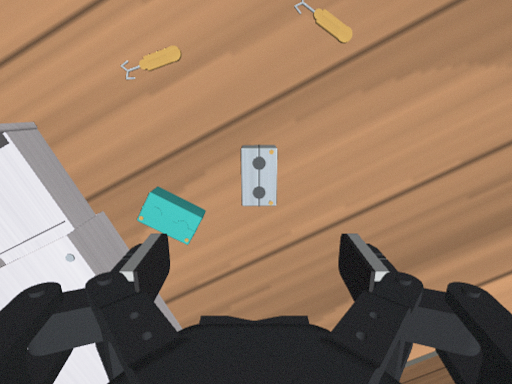

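View pics/top2.png

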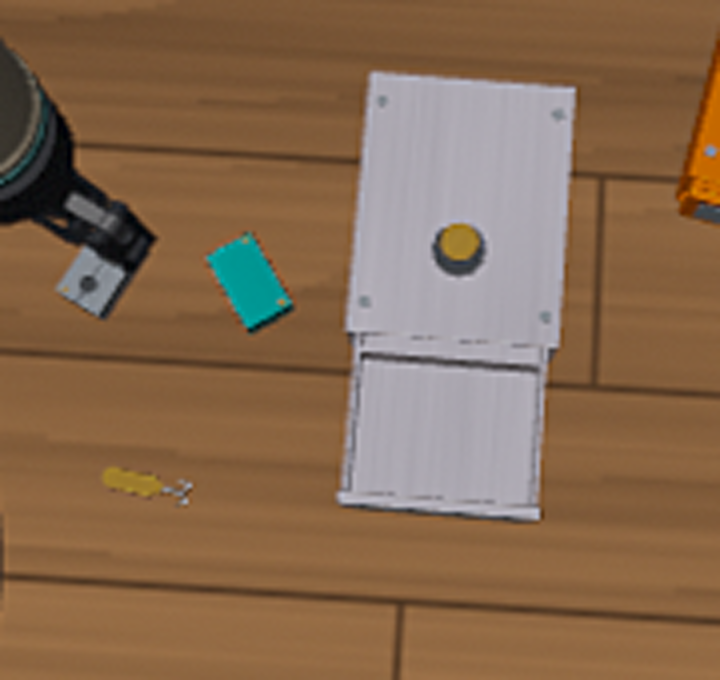

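Run:
```python
from mv import *
from h import *
s=ctrl.read_state();print(s["clock"],s["eef_pos"],s["tool_rot"],s["force"])
im=get_image("wrist");crop(im["color"],220,130,80,90,7,"pics/w6.png")
c=cam(im,s);print((proj(c,obj([628.8,289.1,-.475],[(30,18,26),(30,-18,26),(-30,-18,26),(-30,18,26),(-30,18,0),(-30,-18,0)]))-[220,130])*7)
```

```text
9.275 [630.05788331 285.64920854 159.69815117] [3.14049091e+00 1.67614628e-03 1.09226582e+00] [ 0.08339788 -0.46095577 -0.1219988 ]
[[376.20268333 529.67047409]
 [131.17230688 530.38064191]
 [123.38543843 121.07709013]
 [382.76306839 120.16414052]
 [370.94592157  98.15848411]
 [133.12484448  99.0035176 ]]
```

View pics/w6.png

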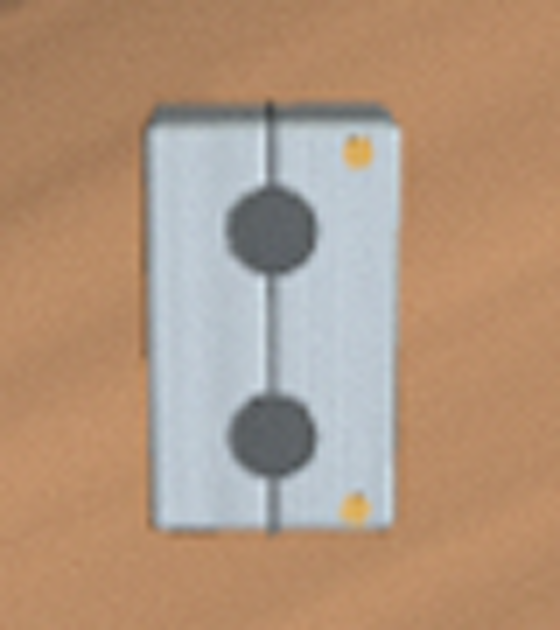

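Run:
```python
from mv import *
row(629.6,290.8,5,1.096)
```

```text
[0.0016, -0.0002, 0.1547, -0.0, -0.0, -0.0] rows>= 3.0 1.0
```

Call:
{"api": "move_arm", "payload": {"moves": [[[0.0015,0,0.04,0,0,0],[0.0015,0,0.08,0,0,0],[0.0015,0,0.11,0,0,0],[0.0015,0,0.125,0,0,0],[0.0015,0,0.125,0,0,0],[0.0015,0,0.125,0,0,0]]]}}

```text
clock: 10.07
eef_pos: [630.9, 290.7, 36.2]
tool_rot: [3.14, -0.002, 1.096]
force: [0.6, 0.4, 0.4]
width: 85.2
```

Run:
```python
from h import *
s=ctrl.read_state();print(s["clock"],s["eef_pos"],s["tool_rot"],s["force"])
im=get_image("wrist");cv2.imwrite("pics/w7.png",im["color"])
```

```text
10.075 [630.93848512 290.68351932  36.19317323] [ 3.14001458e+00 -1.91778621e-03  1.09559349e+00] [0.64440395 0.41998535 0.38276103]
```

View pics/w7.png

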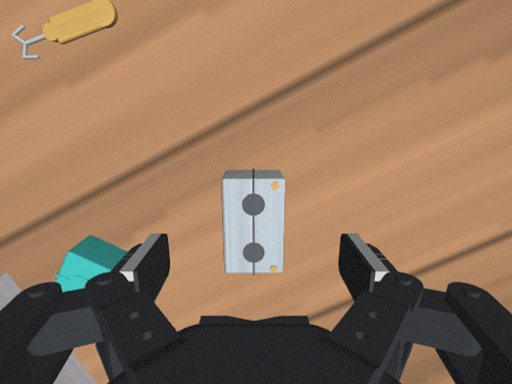

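Run:
```python
from h import *
s=ctrl.read_state();im=get_image("wrist");c=cam(im,s)
P=ray(c,[[224,178],[284,178],[283,272],[225,272],[253.5,225]],26)
Rm=R.from_euler("xyz",s["tool_rot"]);print(Rm.inv().apply(P-s["eef_pos"]).round(1)); print(P[:4].mean(0),s["eef_pos"])
```

```text
[[-16.2 -31.5  10.3]
 [ 17.1 -31.5  10.4]
 [ 18.2  27.6  10.5]
 [-17.3  27.5  10.4]
 [  0.2  -3.4  10.4]]
[629.47196616 292.19966912  26.        ] [630.97185352 290.87520346  36.37324459]
```

Call:
{"api": "move_arm", "payload": {"moves": [[[0,-0.002,0.012,0,0,0],[0,-0.002,0.022,0,0,0],[0,-0.002,0.03,0,0,0],[0,-0.002,0.03,0,0,0],[0,-0.002,0.03,0,0,0]]]}}

```text
clock: 10.8
eef_pos: [628.1, 291.4, 4.7]
tool_rot: [3.141, -0.0, 1.096]
force: [0.2, 0.2, -0.2]
width: 85.7
```

Call:
{"api": "move_arm", "payload": {"moves": [[[0,0,0,0,0,0],[0,0,0,0,0,0],[0,0,0,0,0,0],[0,0,0,0,0,0],[0,0,0,0,0,0],[0,0,0,0,0,0]]], "jaw": 0}}

```text
clock: 11.55
eef_pos: [628.4, 291.8, 5.2]
tool_rot: [3.141, -0.001, 1.096]
force: [-0.6, -0.8, 4.9]
width: 34.6
```

Run:
```python
from mv import *
upd([.0015,0,.125,0,0,0]);upd([0,-.002,.03,0,0,0])
from h import *
t=obj([676.4,42.4,-.0155],[(-147,0,0)])[0];print(t)
row(t[0],t[1],125,1.555)
```

```text
cmd [629.8 290.6  34.7] [3.142 0.    1.096]
cmd [628.  291.5   4.7] [3.142 0.    1.096]
[529.41765802  44.67840877   0.        ]
[-0.2646, 0.0252, -0.1203, 0.0, 0.0, -0.459] rows>= 5.0 3.0
```

Call:
{"api": "move_arm", "payload": {"moves": [[[0,0,-0.02,0,0,0],[0,0,-0.05,0,0,0],[0,0,-0.09,0,0,0],[0,0,-0.12,0,0,0],[0,0,-0.12,0,0,0]]]}}

```text
clock: 12.18
eef_pos: [629.5, 292.1, 127.8]
tool_rot: [3.138, -0.004, 1.096]
force: [0.2, 0.1, -3.0]
width: 34.5
```

Call:
{"api": "move_arm", "payload": {"moves": [[[-0.04,0.004,0,0,0,-0.07],[-0.09,0.009,0,0,0,-0.16],[-0.14,0.014,0,0,0,-0.26],[-0.19,0.019,0,0,0,-0.36],[-0.235,0.023,0,0,0,-0.43],[-0.2645,0.025,0,0,0,-0.459],[-0.2645,0.025,0,0,0,-0.459],[-0.2645,0.025,0,0,0,-0.459],[-0.2645,0.025,0,0,0,-0.459],[-0.2645,0.025,0,0,0,-0.459]]]}}

```text
clock: 13.42
eef_pos: [529.4, 45.9, 124.5]
tool_rot: [-3.141, -0.0, 1.557]
force: [0.1, 0.5, -2.5]
width: 34.7
```

Run:
```python
from mv import *
upd([0,0,-.12,0,0,0]);upd([-.2645,.025,0,0,0,-.459])
from h import *
s=ctrl.read_state();print(s["clock"],s["eef_pos"],s["tool_rot"],s["force"])
im=get_image("wrist");cv2.imwrite("pics/w8.png",im["color"])
c=cam(im,s);print(proj(c,obj([676.4,41.4,-.0155],[(-194,61,45),(-194,-61,45),(-100,61,45),(-100,-61,45),(-202,66,58),(-202,-66,58)])))
im=get_image("top");crop(im["color"],200,130,140,130,5,"pics/top3.png")
im=get_image("side");crop(im["color"],200,130,160,130,5,"pics/side3.png")
```

```text
cmd [628.  291.5 124.7] [3.142 0.    1.096]
cmd [529.3  44.8 124.7] [3.142 0.    1.555]
13.425 [529.4146939   45.88154326 124.48233317] [-3.14148505e+00 -3.56305694e-04  1.55653331e+00] [ 0.06406927  0.50468622 -2.51399729]
[[329.32219322 137.76978538]
 [171.81420492 137.59961634]
 [321.45440921 247.95058528]
 [180.1184572  247.77023799]
 [341.63034322 128.28371296]
 [159.05012132 128.0895355 ]]
```

View pics/w8.png

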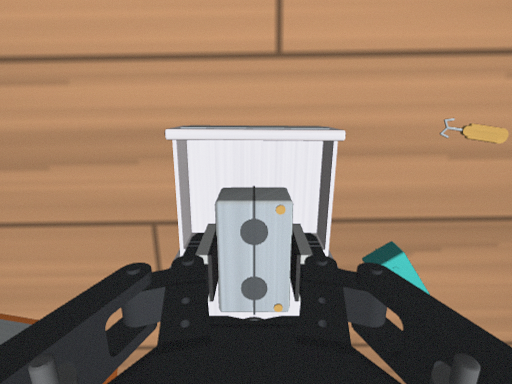

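View pics/side3.png

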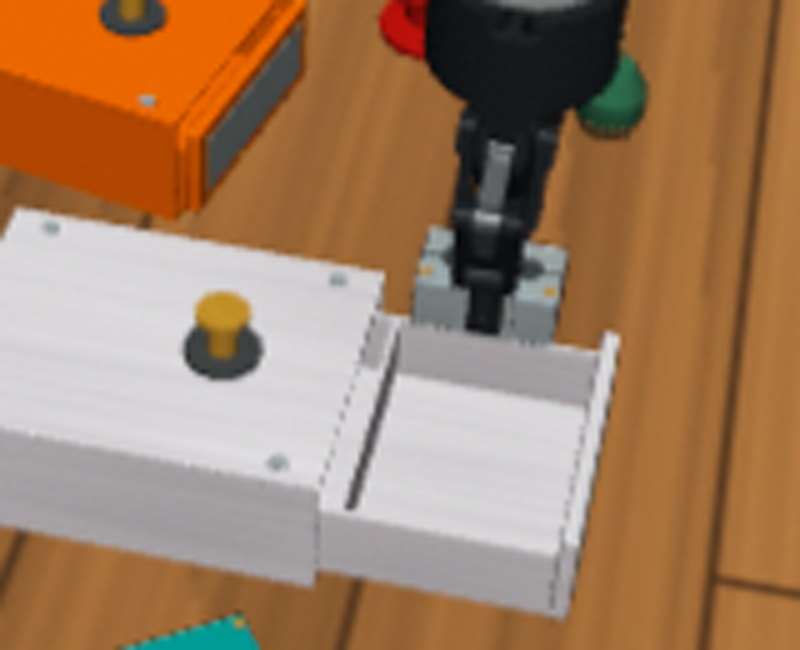

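Call:
{"api": "move_arm", "payload": {"moves": [[[0,0,0.03,0,0,0],[0,0,0.06,0,0,0],[0,0,0.085,0,0,0],[0,0,0.1,0,0,0],[0,0,0.103,0,0,0],[0,0,0.103,0,0,0],[0,0,0.103,0,0,0]]]}}

```text
clock: 14.45
eef_pos: [530.0, 44.9, 22.5]
tool_rot: [3.14, -0.0, 1.555]
force: [0.0, 0.8, -1.0]
width: 34.8
```

Call:
{"api": "move_arm", "payload": {"moves": [[[0,0,0.0015,0,0,0],[0,0,0.003,0,0,0],[0,0,0.003,0,0,0],[0,0,0.003,0,0,0]]]}}

```text
clock: 14.95
eef_pos: [529.2, 44.8, 18.7]
tool_rot: [-3.141, 0.0, 1.555]
force: [0.1, 0.1, -1.9]
width: 34.6
```

Call:
{"api": "move_arm", "payload": {"moves": [[[0,0,0.001,0,0,0],[0,0,0.002,0,0,0],[0,0,0.002,0,0,0],[0,0,0.002,0,0,0]]]}}

```text
clock: 15.45
eef_pos: [529.3, 44.8, 16.7]
tool_rot: [-3.142, -0.0, 1.555]
force: [-0.5, -0.5, -2.2]
width: 34.6
```

Call:
{"api": "move_arm", "payload": {"moves": [[[0,0,0.0008,0,0,0],[0,0,0.0008,0,0,0]]]}}

```text
clock: 15.7
eef_pos: [529.2, 44.8, 15.8]
tool_rot: [-3.141, 0.0, 1.555]
force: [-0.1, -0.3, -3.1]
width: 34.7
```

Call:
{"api": "move_arm", "payload": {"moves": [[[0,0,0.0005,0,0,0],[0,0,0.0005,0,0,0]]]}}

```text
clock: 15.95
eef_pos: [529.3, 44.8, 15.4]
tool_rot: [-3.142, 0.0, 1.555]
force: [1.2, 0.4, -2.9]
width: 34.8
```

Call:
{"api": "move_arm", "payload": {"moves": [[[0,0,0.0005,0,0,0],[0,0,0.0005,0,0,0]]]}}

```text
clock: 16.2
eef_pos: [529.3, 44.9, 15.1]
tool_rot: [3.141, -0.0, 1.555]
force: [-0.9, -0.1, 0.8]
width: 34.6
```

Call:
{"api": "move_arm", "payload": {"moves": [[[0,0,0.0005,0,0,0],[0,0,0.0005,0,0,0]]]}}

```text
clock: 16.45
eef_pos: [529.4, 44.8, 15.1]
tool_rot: [3.141, -0.0, 1.555]
force: [-1.9, 0.2, 7.2]
width: 34.3
```

Call:
{"api": "move_arm", "payload": {"moves": [[[0,0,-0.0005,0,0,0],[0,0,-0.0005,0,0,0]]]}}

```text
clock: 16.7
eef_pos: [529.3, 44.8, 15.1]
tool_rot: [3.141, 0.0, 1.555]
force: [-1.8, -0.1, 4.0]
width: 34.8
```

Call:
{"api": "move_arm", "payload": {"moves": [[[0,0,0,0,0,0],[0,0,0,0,0,0],[0,0,0,0,0,0],[0,0,0,0,0,0]]], "jaw": 0.68}}

```text
clock: 17.2
eef_pos: [529.3, 44.8, 14.8]
tool_rot: [-3.142, -0.0, 1.555]
force: [-0.3, 0.6, -0.7]
width: 57.6
```

Released. Now straight up.

Call:
{"api": "move_arm", "payload": {"moves": [[[0,0,-0.015,0,0,0],[0,0,-0.04,0,0,0],[0,0,-0.08,0,0,0],[0,0,-0.12,0,0,0],[0,0,-0.12,0,0,0],[0,0,-0.12,0,0,0]]]}}

```text
clock: 17.95
eef_pos: [529.0, 44.7, 135.2]
tool_rot: [3.141, 0.0, 1.555]
force: [-1.0, -0.6, -0.6]
width: 57.9
```

Run:
```python
from mv import *
upd([0,0,.1098-.0000,0,0,0]);upd([0,0,-.12,0,0,0])
from h import *
s=ctrl.read_state();print(s["clock"],s["eef_pos"],s["tool_rot"],s["force"])
im=get_image("wrist");cv2.imwrite("pics/w9.png",im["color"])
im=get_image("side");crop(im["color"],200,130,160,130,5,"pics/side4.png")
```

```text
cmd [529.3  44.8  14.9] [3.142 0.    1.555]
cmd [529.3  44.8 134.9] [3.142 0.    1.555]
17.95 [528.98485206  44.71511626 135.21148649] [3.14144205e+00 3.99756231e-05 1.55492349e+00] [-1.01189825 -0.60669104 -0.59999774]
```

View pics/w9.png

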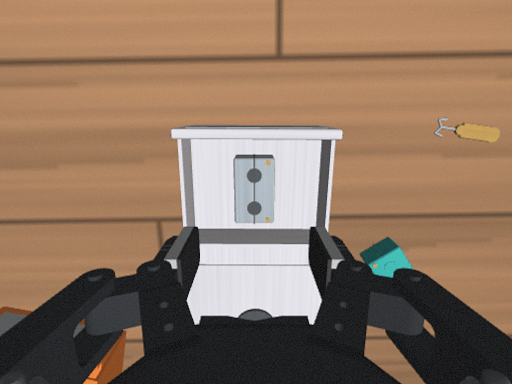

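View pics/side4.png

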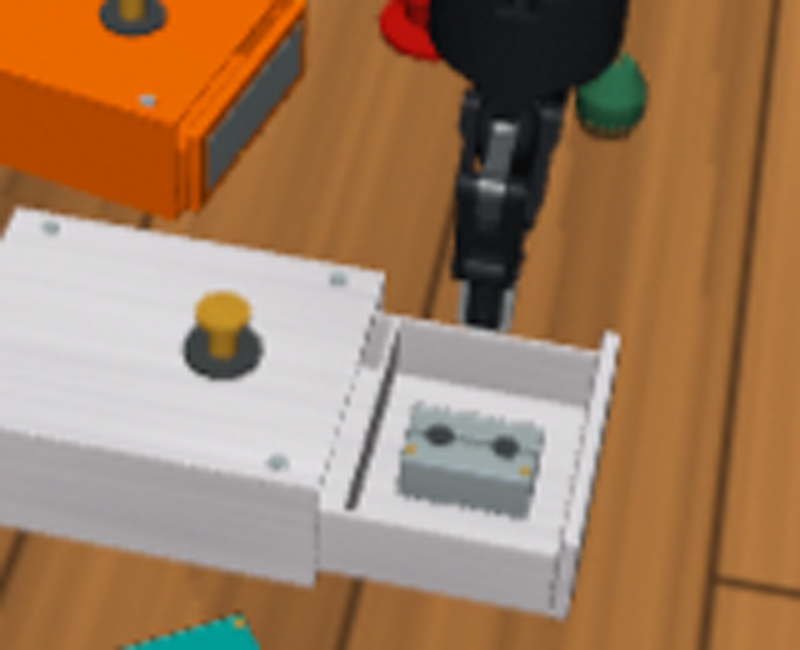

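Call:
{"api": "move_arm", "payload": {"moves": [[[0,-0.03,0,0,0,0],[0,-0.065,0,0,0,0],[0,-0.094,0,0,0,0],[0,-0.094,0,0,0,0],[0,-0.094,0.03,0,0,0],[0,-0.094,0.065,0,0,0],[0,-0.094,0.095,0,0,0],[0,-0.094,0.104,0,0,0],[0,-0.094,0.104,0,0,0],[0,-0.094,0.104,0,0,0]]], "jaw": 0}}

```text
clock: 19.3
eef_pos: [435.8, 46.2, 30.9]
tool_rot: [3.142, -0.0, 1.554]
force: [-0.7, 0.2, 0.3]
width: -0.2
```

Run:
```python
from mv import *
upd([0,-.094,.104,0,0,0])
from h import *
s=ctrl.read_state();print(s["clock"],s["eef_pos"],s["tool_rot"],s["force"])
im=get_image("side");crop(im["color"],200,130,160,130,5,"pics/side5.png")
```

```text
cmd [435.3  46.3  30.9] [3.142 0.    1.555]
19.3 [435.7584047   46.24127749  30.90212778] [ 3.14156581e+00 -1.61656008e-04  1.55398338e+00] [-0.68618555  0.20830919  0.34773931]
```

View pics/side5.png

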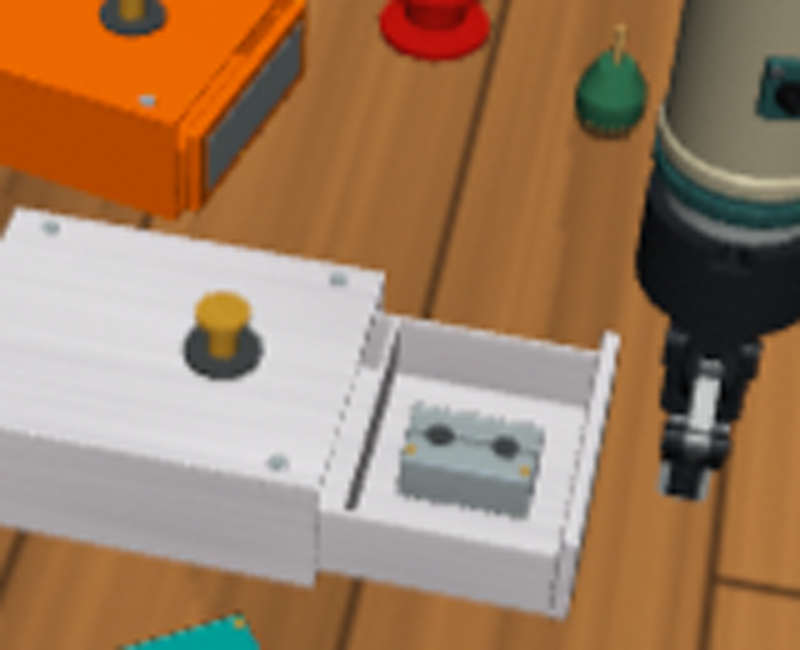

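Call:
{"api": "move_arm", "payload": {"moves": [[[0,0.008,0,0,0,0],[0,0.015,0,0,0,0],[0,0.019,0,0,0,0],[0,0.022,0,0,0,0],[0,0.024,0,0,0,0],[0,0.026,0,0,0,0],[0,0.028,0,0,0,0],[0,0.03,0,0,0,0],[0,0.032,0,0,0,0]]]}}

```text
clock: 20.48
eef_pos: [466.4, 45.8, 30.8]
tool_rot: [-3.14, 0.0, 1.555]
force: [-2.3, 0.5, 1.7]
width: 0.4
```

Call:
{"api": "move_arm", "payload": {"moves": [[[0,0.003,0,0,0,0],[0,0.007,0,0,0,0],[0,0.012,0,0,0,0],[0,0.017,0,0,0,0],[0,0.022,0,0,0,0],[0,0.027,0,0,0,0],[0,0.032,0,0,0,0],[0,0.037,0,0,0,0],[0,0.042,0,0,0,0],[0,0.047,0,0,0,0],[0,0.052,0,0,0,0],[0,0.057,0,0,0,0],[0,0.061,0,0,0,0],[0,0.064,0,0,0,0],[0,0.066,0,0,0,0],[0,0.067,0,0,0,0]]]}}

```text
clock: 22.48
eef_pos: [534.2, 44.4, 30.8]
tool_rot: [-3.141, 0.0, 1.555]
force: [-4.9, -3.0, 1.4]
width: 0.0
```

Run:
```python
from mv import *
upd([0,.032,0,0,0,0]);upd([0,.067,0,0,0,0])
from h import *
s=ctrl.read_state();print(s["clock"],s["eef_pos"],s["tool_rot"],s["force"])
im=get_image("side");crop(im["color"],200,130,160,130,5,"pics/side6.png")
```

```text
cmd [467.3  45.8  30.9] [3.142 0.    1.555]
cmd [534.3  44.7  30.9] [3.142 0.    1.555]
22.475 [534.244777    44.40805414  30.81101008] [-3.14119747e+00  4.22802157e-04  1.55468859e+00] [-4.9399869  -2.96025912  1.43002559]
```

View pics/side6.png

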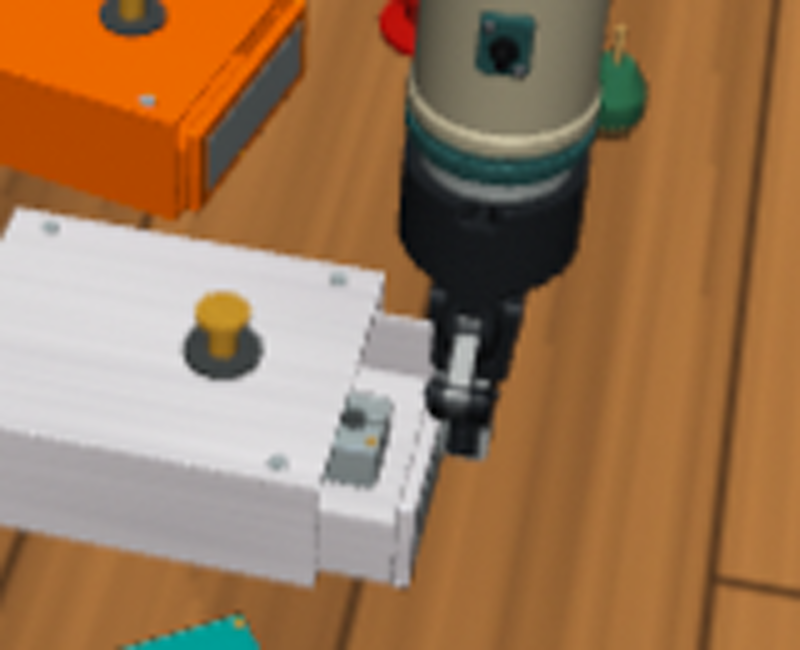

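Call:
{"api": "move_arm", "payload": {"moves": [[[0,0.002,0,0,0,0],[0,0.005,0,0,0,0],[0,0.008,0,0,0,0],[0,0.011,0,0,0,0],[0,0.014,0,0,0,0],[0,0.016,0,0,0,0]]]}}

```text
clock: 23.28
eef_pos: [547.6, 44.1, 30.8]
tool_rot: [-3.137, 0.002, 1.555]
force: [-11.5, -1.5, 8.7]
width: -0.2
```

Call:
{"api": "move_arm", "payload": {"moves": [[[0,0.002,0,0,0,0],[0,0.004,0,0,0,0],[0,0.006,0,0,0,0]]]}}

```text
clock: 23.65
eef_pos: [552.4, 44.0, 30.8]
tool_rot: [-3.135, 0.002, 1.555]
force: [-13.1, -2.5, 9.8]
width: 0.0
```

Call:
{"api": "move_arm", "payload": {"moves": [[[0,0.002,0,0,0,0],[0,0.004,0,0,0,0]]]}}

```text
clock: 23.9
eef_pos: [557.6, 43.9, 30.9]
tool_rot: [-3.137, 0.002, 1.555]
force: [-8.4, -1.5, 4.9]
width: -0.2
```

Call:
{"api": "move_arm", "payload": {"moves": [[[0,0.001,0,0,0,0],[0,0.002,0,0,0,0],[0,0.003,0,0,0,0]]]}}

```text
clock: 24.28
eef_pos: [561.5, 43.8, 30.8]
tool_rot: [-3.138, 0.001, 1.555]
force: [-7.1, -1.7, 4.5]
width: 0.1
```

Call:
{"api": "move_arm", "payload": {"moves": [[[0,0.001,0,0,0,0],[0,0.002,0,0,0,0],[0,0.002,0,0,0,0]]]}}

```text
clock: 24.65
eef_pos: [564.8, 43.8, 30.9]
tool_rot: [-3.141, 0.001, 1.555]
force: [-5.4, -1.7, 2.2]
width: 0.3
```

Call:
{"api": "move_arm", "payload": {"moves": [[[0,0.001,0,0,0,0],[0,0.001,0,0,0,0]]]}}

```text
clock: 24.9
eef_pos: [565.8, 43.8, 30.9]
tool_rot: [-3.141, 0.001, 1.555]
force: [-6.0, -1.8, 2.1]
width: -0.0
```

Call:
{"api": "move_arm", "payload": {"moves": [[[0,0.001,0,0,0,0],[0,0.001,0,0,0,0]]]}}

```text
clock: 25.15
eef_pos: [566.8, 43.8, 30.9]
tool_rot: [-3.14, 0.001, 1.555]
force: [-6.1, -1.9, 2.6]
width: 0.1
```

Call:
{"api": "move_arm", "payload": {"moves": [[[0,0.001,0,0,0,0],[0,0.001,0,0,0,0]]]}}

```text
clock: 25.4
eef_pos: [567.7, 43.7, 30.9]
tool_rot: [-3.14, 0.001, 1.555]
force: [-5.7, -1.2, 0.7]
width: -0.1
```

Call:
{"api": "move_arm", "payload": {"moves": [[[0,0.0007,0,0,0,0],[0,0.0007,0,0,0,0]]]}}

```text
clock: 25.65
eef_pos: [568.4, 43.7, 30.9]
tool_rot: [-3.14, 0.001, 1.555]
force: [-5.4, -1.3, 2.1]
width: 0.1
```

Call:
{"api": "move_arm", "payload": {"moves": [[[0,0.0007,0,0,0,0],[0,0.0007,0,0,0,0]]]}}

```text
clock: 25.9
eef_pos: [569.1, 43.7, 30.8]
tool_rot: [-3.14, 0.001, 1.555]
force: [-6.3, -3.0, 2.6]
width: -0.1
```

Call:
{"api": "move_arm", "payload": {"moves": [[[0,0.0007,0,0,0,0],[0,0.0007,0,0,0,0]]]}}

```text
clock: 26.15
eef_pos: [569.1, 43.7, 30.8]
tool_rot: [-3.139, 0.001, 1.555]
force: [-7.9, -2.1, 5.0]
width: 0.2
```

Run:
```python
from h import *
s=ctrl.read_state();print(s["clock"],s["eef_pos"],s["force"])
im=get_image("side");crop(im["color"],220,150,100,100,6,"pics/side7.png")
```

```text
26.15 [569.05288725  43.6846764   30.84139008] [-7.86251203 -2.10300065  4.97864112]
```

View pics/side7.png

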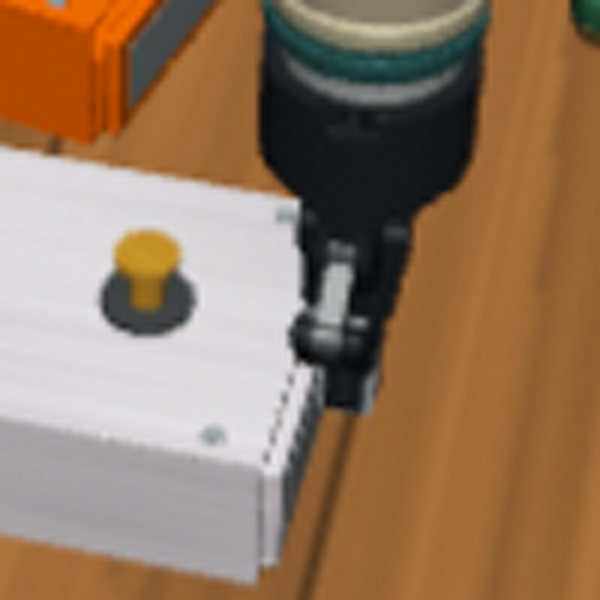

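Call:
{"api": "move_arm", "payload": {"moves": [[[0,-0.002,0,0,0,0],[0,-0.004,0,0,0,0],[0,-0.006,0,0,0,0],[0,-0.008,0,0,0,0],[0,-0.01,0,0,0,0],[0,-0.015,0,0,0,0],[0,-0.025,0,0,0,0],[0,-0.04,0,0,0,0],[0,-0.06,0,0,0,0],[0,-0.08,0,0,0,0],[0,-0.08,0,0,0,0],[0,-0.08,-0.05,0,0,0],[0,-0.08,-0.1,0,0,0],[0,-0.08,-0.12,0,0,0],[0,-0.08,-0.12,0,0,0]]]}}

```text
clock: 28.08
eef_pos: [492.5, 45.5, 152.6]
tool_rot: [3.137, -0.001, 1.554]
force: [0.5, -0.4, -0.0]
width: -0.2
```

Run:
```python
from h import *
s=ctrl.read_state();print(s["clock"],s["eef_pos"],s["force"])
im=get_image("top");crop(im["color"],140,130,180,150,4,"pics/top8.png")
ct=cam(im);C=[676.4,41.4,-.0155]
print((proj(ct,obj(C,[(-102,66,58),(-102,-66,58)]))-[140,130])*4)
im=get_image("side");cv2.imwrite("pics/side8f.png",im["color"]);crop(im["color"],180,150,120,100,6,"pics/side8.png")
cs=cam(im);print((proj(cs,obj(C,[(-102,66,58),(-102,-66,58)]))-[180,150])*6)
```

```text
28.075 [492.5200885   45.54769486 152.56024285] [ 0.47145048 -0.39973284 -0.00906801]
[[390.37395756 350.0833094 ]
 [589.35102977 365.23192482]]
[[534.02452619 473.83476454]
 [605.25232614 228.60696437]]
```

View pics/top8.png

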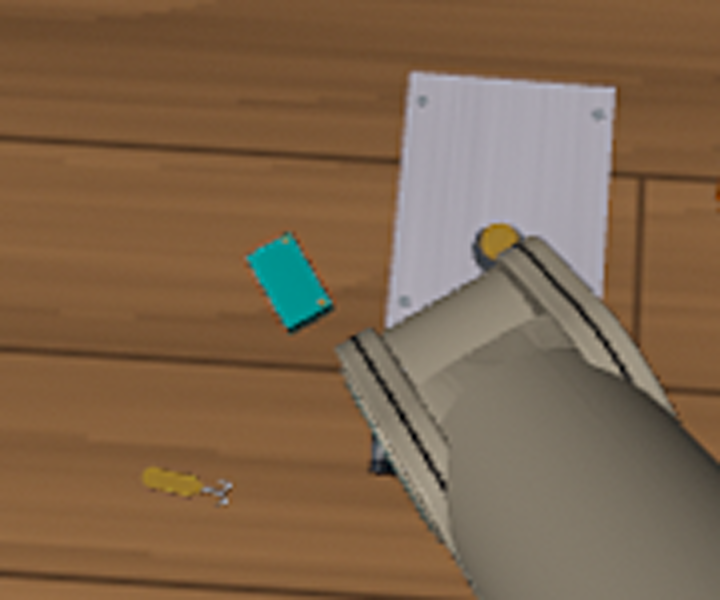

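View pics/side8.png

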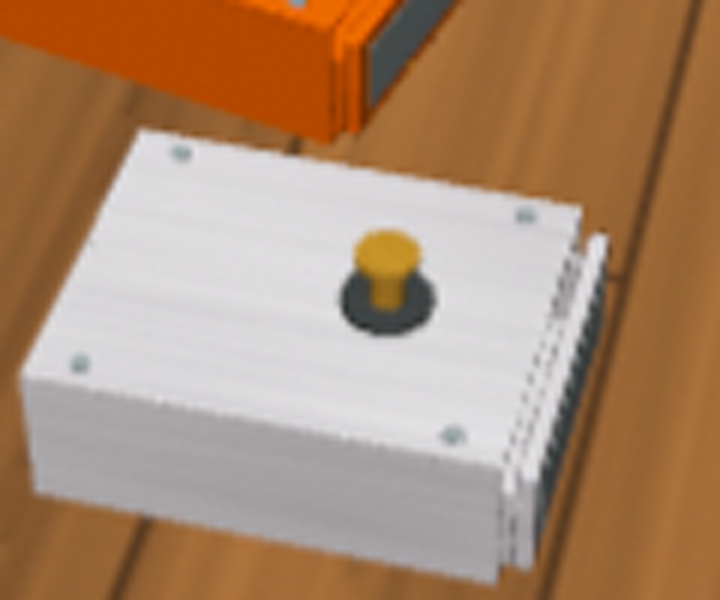

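View pics/side8f.png

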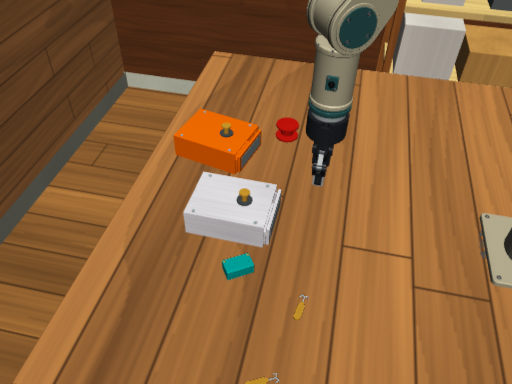

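Run:
```python
from h import *
s=ctrl.read_state();print(s["clock"],s["force"]);print(job.finish_job())
```

```text
28.175 [ 0.64353465  0.37119934 -0.75583985]
the job is handed in; nothing more can be done
None
```

The mould is in the drawer, the drawer is shut on its latch, and I handed the job in at about 28 s of the 70 s.

- **Opening:** I pressed the plunger down in 0.7–1.5 mm steps. The highest force I read was 9.8 N. The drawer sprang fully out on its own, and the top picture matched the predicted open position.
- **Placing:** I gripped the mould by its narrow sides, lowered it onto the drawer floor and let go. The most I read on setting down was 7.2 N. The side and wrist pictures showed it lying flat in the middle.
- **Shutting:** I pushed the front to its stop. The peak reading was 13.1 N along the drawer plus 9.8 N upwards, about 16.5 N in all. After I backed off, the drawer front sat where it did at the start, held shut.

**Last checks**
- The arm was clear of everything, with force near zero.
- The spool, lures and turquoise block looked unmoved.
- The float was hidden behind the gripper in the last side picture, so I could not confirm it there. It was in place in the earlier side pictures, and the gripper did not work near it.
- I could not see the mould after the drawer closed.
- The wrist camera put the mould and the cabinet about 2–4 mm further to the left (+y) than the fixed cameras did. I centred on the wrist view, or between the two, and it made no difference to the grasp or the placing.
- All forces are readings between short moves, so brief peaks could have been higher.

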